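# Park the rack lifter and hold the sprung cover just below its balance point

### The job

Take the steel rack lifter out of the pocket on the cool box's cover and hang it by its eye on the peg of the hook stand, then take hold of the cover's front bar, raise the sprung cover past its balance point (50 degrees open) without letting it fly up to its stop, and ease it back down. Finish still gripping the bar, holding the cover steady about 8 degrees below the balance point, so that vials can be loaded and the cover can neither swing up nor fall shut. Leave the petri dish, the beaker and the timer where they are.

Things in the scene. Friction and masses are not known exactly. Their poses are not given: they have to be found in the camera images.
- cool_box: white open-topped cool box fixed on the bench, 160 (x) x 220 (y) x 100 mm high, with a vial rack inside and a hinged white cover on top. Origin at the centre of its underside; x points from its front to its rear, y along its width to the left, z up. The closed cover's top is 116 mm above the bench.
- cover_hinge (a point): middle of the cover's hinge line, 70 mm behind the box's centre and 105 mm above the bench; axes as the cool box's. The cover turns about y; its front goes up and to the rear.
- cover (a joint): opening angle of the cover, rad: 0 closed (level), 1.4 at the open stop. The cover weighs 0.9 kg and is spring assisted: below its balance point at 0.873 rad (50 degrees) it falls shut, above it the spring swings it open. Lifting at the bar takes about 2 N when closed, under 1 N either way near balance; little hinge friction.
- cover_bar (a point): round steel pull bar, 12 mm thick, 110 mm long along y, on posts at its ends. Origin at the bar's middle, 205 mm from the hinge line; cover closed, it is straight in front of the hinge at the same height, free below and above, with a 33 mm gap to the cover's front lip. At angle a: 205*cos(a) mm in front of the hinge line, 205*sin(a) mm above it.
- lifter: loose flat steel plate tool, 6 mm thick, 134 mm tall, 0.09 kg, standing in a pocket 30 mm deep on the cover (2 mm play; pulls straight up). Origin at the centre of its lower edge, at the start 116 mm above the bench; z up, x its normal, y its width. Foot blade 50 mm wide up to 50 mm, eye plate 46 mm wide to 96 mm, grip tab 26 mm wide to the top.
- lifter_eye (a point): centre of the lifter's eye, a hole of 29 mm diameter through the plate along x, 73 mm above its lower edge, 61 mm below its top; axes as the lifter's.
- hook_stand: fixed steel hook stand: a foot disc 72 mm across, a post 12 mm thick and 175 mm high, and one level peg near the top of the post that points along the stand's -x (towards the robot). Origin at the centre of the underside; z up.
- peg_mid (a point): point on the axis of the stand's peg, 42 mm out from the post's axis and 165 mm above the bench; axes as the stand's. The peg is 8 mm thick and ends 79 mm from the post's axis in a 13 mm bead, so the bead's outer end is 37 mm out (along -x) from this point. A hung eye's centre rests about 10 mm below the peg's axis.
- petri_dish: closed round petri dish, 59 mm across, 15 mm high, standing loose; leave it alone. Origin at the centre of its underside.
- beaker: clear plastic beaker, 97 mm across, 75 mm high, standing loose; leave it alone. Origin at the centre of its underside.
- timer: small white bench timer lying on its back, 64 x 64 x 18 mm, loose; leave it alone. Origin at the centre of its underside.
- balance_tooth (a point): middle of a small dark tooth on a disc on the cool box's right side, 36 mm from the hinge line, 50 degrees up from the front. It marks the balance point: a dark strip along the cover's right edge points at it then. Only a mark.

How it is judged:
On the way, in this order (a step that is already met when the one before it is completed fails the run):
1. the lifter hangs by its eye on the peg, let go, with the cover still closed (x of lifter_eye in the frame of peg_mid between -0.03 and 0.04 m and y of lifter_eye in the frame of peg_mid between -0.013 and 0.013 m and z of lifter_eye in the frame of peg_mid between -0.016 and -0.003 m and contact force between lifter and hook_stand above 0.3 N and contact force between the fingers and lifter below 0.05 N and value of joint cover below 0.1 rad), for 0.2 s.
2. the cover is raised past its balance point (beyond 0.93 rad), fingers on it (value of joint cover above 0.93 rad and contact force between the fingers and cover above 0.2 N), for 0.1 s.
At the end, for the whole second after the job is handed in: Cover still, 0.60 to 0.835 rad (2 to 16 degrees below its 50 degree balance), fingers on it (over 0.2 N); the lifter hangs free by its eye on the peg: within its length, 13 mm sideways, 3 to 16 mm below its axis, carried by the stand (value of joint cover between 0.6 and 0.835 rad and velocity of joint cover between -0.05 and 0.05 rad/s and contact force between the fingers and cover above 0.2 N and x of lifter_eye in the frame of peg_mid between -0.03 and 0.04 m and y of lifter_eye in the frame of peg_mid between -0.013 and 0.013 m and z of lifter_eye in the frame of peg_mid between -0.016 and -0.003 m and contact force between lifter and hook_stand above 0.3 N and contact force between the fingers and lifter below 0.05 N); the arm keeps its last pose, push and grip.
It fails at once if the cover flew open to its stop (beyond 1.3 rad) (value of joint cover above 1.3 rad).
It fails at once if the petri dish was moved more than 30 mm (distance of petri_dish from where it was at the start of the episode above 0.03 m).
It fails at once if the beaker was moved more than 30 mm (distance of beaker from where it was at the start of the episode above 0.03 m).
It fails at once if the timer was moved more than 30 mm (distance of timer from where it was at the start of the episode above 0.03 m).
It also fails if it takes over 66 s, if anything falls off the work surface, if the arm or the gripper's body presses on something with over 40 N, if the wrist force passes 120 N, or if a joint passes its speed limit or range.

### The arm

A 6-joint arm with a two-finger parallel gripper is mounted at the origin on a cart in front of the work surface, level with it; the furniture and walls round the work are solid. World frame = base frame: x ahead of the robot, y to its left, z up, the work surface at z = 0. Lengths are in m, angles in rad, forces in N, time in s.
With the tool pointing down it reaches from about 0.325 to 0.9 m from the base axis. Payload 6.1 kg.
Tool frame: the origin (TCP) lies on the mounting face of the last link; the fingertips stand 182 mm ahead of it and the grasp point (between the pads) lies 164 mm ahead of it; z points along the fingers, y is the line along which they close (so a half turn about z gives the same grasp; the last joint's range is limited). The gripper opens to 87 mm and grips with 3 to 60 N. Pads are 19 mm wide; open, the fingers measure 117 mm over their backs; the gripper's body (75 mm by 190 mm) begins 51 mm behind the grasp point.
Start: joints at [-1.341, 0.22, 1.526, -0, 1.395, -0.126], TCP at [0.218, -0.586, 0.405] pointing down, gripper open.
Joint ranges: [-2.98, 2.98], [-0.91, 2.08], [0.09, 2.57], [-1.24, 4.39], [0.2, 2.65], [-2.68, 2.68]. Speed limits (rad/s): [2.57, 2.57, 3.01, 3.14, 3.14, 3.14].

### API

Orientations are given as [roll, pitch, yaw] about the fixed x, y, z axes, in that order (R = Rz(yaw) Ry(pitch) Rx(roll)).
In Python, from station import move_ptp, line_to, move_joints, ungrasp, clamp, sleep, inverse_kinematics, observe, read_camera, IKError, sign_off, find_in gives the robot as it stands. Calls block until the motion is done:
- move_ptp(position, orientation): joint-space move of the TCP to a pose.
- line_to(position, frame=None, max_speed=0.15): straight line of the TCP; frame=None keeps the orientation; max_speed is the mean speed in m/s.
- move_joints(angles): joint-space move.
- ungrasp() and clamp(): open the fingers fully, or close them until they stop; the grip force is fixed at half the most.
- sleep(seconds).
- inverse_kinematics(position, orientation): joint angles nearest the present ones, or None.
- observe(): the state.
- read_camera(name): name is "side" or "top" or "wrist"; returns a dict with "img" (384x512x3 uint8, red, green, blue), "fx", "fy", "cx", "cy" (pixels), "world_from_camera" (4x4, takes a point from camera to world coordinates). Camera axes: x right, y up, looking along -z (the intrinsics and any distortion apply to the point x, -y, -z); pixel columns grow to the right and rows downward; lengths in m; the calibration is good to about 2 mm. The wrist camera is an equidistant fisheye: a pixel r from the principal point sees the ray r / f radians off the axis. A picture is of the moment at which its call begins. There is no depth.
A pose or a line that the arm cannot do raises IKError and nothing moves.
- sign_off(): hands the job in; it is judged then, once.
Trained networks look in a picture, given as the dict that the camera call returned (one of the last four; its "shot" number tells which), for a name from the list of things; names that differ only in an ending like _2 or _b are one class to them, and where a whole thing is asked for, a point or a joint stands for the part that bears it (a point fixed in the world has none). Each returns a list of dicts, best first, with "p" (0 to 1); they miss things now and then, are a little off and sometimes report something else, mostly with a low value. They report only what shows in the picture. A call takes as long as a camera call.
- find_in(picture, name): "xy" ([column, row] in pixels, amid what is visible of it).
The state is a dict: "time": time; "joint_pos": joint angles; "joint_vel": joint speeds; "joint_efforts": joint torques, N m; "ee_pos": TCP position; "tcp_rot": TCP orientation; "force": force on the tool from outside, world axes, zero at the start; "ft_torque": the same for the moment, N m; "gripper_width": finger opening in m; "grasp_force": force on a finger pad.
Only numpy, scipy, OpenCV 4.12 (cv2) and the standard library are available. Lean on these libraries where they do the work, as an engineer would, in place of code of your own. Each camera call takes 0.05 s, during which the arm holds its last target. There are 200 camera calls.

## Working session

There is one attempt and no reset: what is moved stays moved. The work goes in short steps, each a Python script; the robot and the scene stay as the last script left them, time stands still between calls to the robot, and variables do not carry over. Pictures are saved under pics/ and viewed, at most 10 in all, crops included, and the job is handed in when it is done.

```bash
mkdir -p pics; ls; cat > h.py <<'E'
import numpy as np, cv2
from station import *
def ray(c,xy):
    u=(xy[0]-c["cx"])/c["fx"]; v=(xy[1]-c["cy"])/c["fy"]
    d=np.array([u,-v,-1.0])
    T=np.array(c["world_from_camera"]); d=T[:3,:3]@d
    return T[:3,3],d/np.linalg.norm(d)
def onplane(c,xy,z):
    o,d=ray(c,xy); return o+d*(z-o[2])/d[2]
def tri(rs):
    A=np.zeros((3,3));b=np.zeros(3)
    for o,d in rs:
        P=np.eye(3)-np.outer(d,d);A+=P;b+=P@o
    x=np.linalg.solve(A,b)
    return x,[float(np.linalg.norm((np.eye(3)-np.outer(d,d))@(x-o))) for o,d in rs]
def proj(c,p):
    T=np.array(c["world_from_camera"]); q=T[:3,:3].T@(np.array(p)-T[:3,3])
    return [c["cx"]+c["fx"]*q[0]/-q[2], c["cy"]-c["fy"]*q[1]/-q[2]]
def save(c,n): cv2.imwrite("pics/"+n,cv2.cvtColor(c["img"],cv2.COLOR_RGB2BGR))
E
python3 - <<'E'
from h import *
np.set_printoptions(precision=4,suppress=True)
s=read_camera("side");t=read_camera("top")
for c,n in((s,"side"),(t,"top")):
    save(c,n+"0.png");print(n,c["fx"],c["cx"],c["cy"],[k for k in c]);print(np.array(c["world_from_camera"]))
for k in "cool_box cover_hinge cover_bar lifter lifter_eye hook_stand peg_mid petri_dish beaker timer balance_tooth".split():
    rs=[]
    for c in(s,t):
        f=find_in(c,k); print(k,[(np.round(x["xy"],1),round(x["p"],2)) for x in f[:2]])
        if f: rs.append(ray(c,f[0]["xy"]))
    if len(rs)==2: print("   ",*tri(rs))
o=observe();print(o["time"],o["tcp_rot"],o["ee_pos"],o["force"])
E
```

```text
pics
side 493.12332821993056 263.0782438009682 188.89465003167277 ['img', 'fx', 'fy', 'cx', 'cy', 'world_from_camera', 'shot']
[[ 0.992   0.0706 -0.1048  0.4068]
 [-0.1258  0.4711 -0.8731 -1.2787]
 [-0.0123  0.8793  0.4762  0.8339]
 [ 0.      0.      0.      1.    ]]
top 492.18075003291096 255.6045469057708 197.41165001988952 ['img', 'fx', 'fy', 'cx', 'cy', 'world_from_camera', 'shot']
[[ 0.0146  0.9963 -0.0845  0.4211]
 [-0.9998  0.0134 -0.0141 -0.0084]
 [-0.0129  0.0847  0.9963  1.4985]
 [ 0.      0.      0.      1.    ]]
cool_box [(array([288.4, 224.4]), 0.57), (array([280.8, 209.9]), 0.33)]
cool_box [(array([290.9, 174.5]), 0.8)]
    [ 0.6168 -0.0912  0.0633] [0.0049756027568141955, 0.004975602756814147]
cover_hinge [(array([289.9, 222.3]), 0.68)]
cover_hinge [(array([286.4, 172.1]), 0.6)]
    [ 0.6237 -0.078   0.0616] [0.004761884492856708, 0.004761884492856976]
cover_bar [(array([280.9, 209.5]), 0.56)]
cover_bar [(array([287.6, 174.6]), 0.95)]
    [ 0.6035 -0.0786  0.1083] [0.001888101096878433, 0.001888101096878587]
lifter [(array([284.9, 177.7]), 0.5)]
lifter [(array([269.1, 
[... 558 characters left out ...]
0457821713593, 0.0008990457821711924]
petri_dish [(array([220.6, 213.7]), 0.76)]
petri_dish [(array([190.3, 205.1]), 0.53), (array([228.4, 233.1]), 0.51)]
    [ 0.4804  0.2204 -0.0672] [0.04605143680934373, 0.04605143680934363]
beaker [(array([300. , 180.6]), 0.81)]
beaker [(array([206. , 148.2]), 0.78)]
    [0.6949 0.159  0.0704] [0.009289377422408563, 0.009289377422408469]
timer [(array([219.3, 290.7]), 0.62), (array([289. , 221.2]), 0.26)]
timer []
balance_tooth [(array([286.7, 225.8]), 0.95)]
balance_tooth [(array([288. , 174.3]), 0.85)]
    [ 0.6159 -0.0829  0.0537] [0.0023738299979451545, 0.0023738299979451276]
1.2 [3.1415 0.     0.3558] [ 0.2177 -0.5859  0.4048] [0.1218 0.8634 0.4917]
```

```bash
python3 - <<'E'
import cv2
s=cv2.imread("pics/side0.png");t=cv2.imread("pics/top0.png")
cv2.imwrite("pics/sc.png",cv2.resize(s[120:320,180:380],None,fx=3,fy=3,interpolation=cv2.INTER_CUBIC))
cv2.imwrite("pics/tc.png",cv2.resize(t[100:300,140:380],None,fx=3,fy=3,interpolation=cv2.INTER_CUBIC))
E
```

```text
(no output)
```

View pics/sc.png

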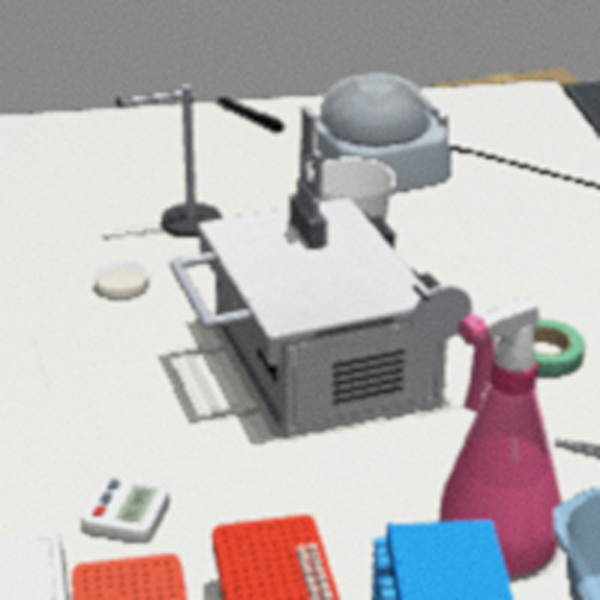

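View pics/tc.png

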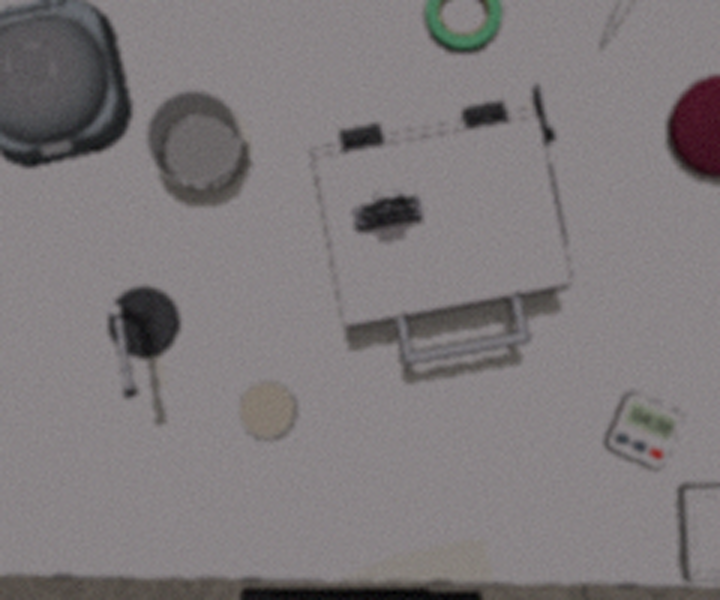

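The side view shows the box with its cover closed, the lifter standing in its pocket and the stand behind left. The peg tip is at about side px (220,154) and top px (183,231). The bar ends are at top px (276,219) and (315,213).

```bash
python3 - <<'E'
from h import *
np.set_printoptions(precision=4,suppress=True)
s=read_camera("side");t=read_camera("top")
S=lambda x,y:(180+(x-1)/3,120+(y-1)/3); T=lambda x,y:(140+(x-1)/3,100+(y-1)/3)
P={}
for n,a,b in [("tip",(120,101),(130,392)),("posttop",(187,90),(116,312)),("barL",(178,264),(407,358)),("barR",(208,322),(524,338)),("foot",(192,219),(145,322)),("petri",(121,285),(268,410))]:
    P[n],e=tri([ray(s,S(*a)),ray(t,T(*b))]);print(n,P[n],e)
for n,z in(("barL",.105),("barR",.105)):
    a=dict(barL=(407,358),barR=(524,338))[n];P[n]=onplane(t,T(*a),z);print(n,P[n])
print("foot",onplane(t,T(145,322),.006))
print("tip z.165",onplane(t,T(130,392),.165),onplane(t,T(116,312),.172))
d=P["barL"]-P["barR"];print("yaw",np.arctan2(-d[0],d[1]),np.linalg.norm(d))
for q in [(346,323),(572,283),(312,150),(540,115)]: print("cover corner",onplane(t,T(*q),.114))
print("lifter base",onplane(t,T(388,218),.13))
E
```

```text
tip [0.4427 0.2053 0.1685] [0.0006767423312163557, 0.0006767423312163719]
posttop [0.5161 0.2196 0.1702] [0.0021079619872479364, 0.0021079619872480665]
barL [ 0.4813 -0.0455  0.105 ] [0.0024889635179715527, 0.002488963517971479]
barR [ 0.5005 -0.1554  0.1069] [0.0013827330193952395, 0.0013827330193953138]
foot [0.517  0.2177 0.0083] [0.0014925130568950798, 0.0014925130568947348]
petri [0.4292 0.0917 0.0031] [0.0007291421476722088, 0.0007291421476723541]
barL [ 0.4788 -0.0454  0.105 ]
barR [ 0.4992 -0.1555  0.105 ]
foot [0.5157 0.2181 0.006 ]
tip z.165 [0.4421 0.2059 0.165 ] [0.5138 0.2194 0.172 ]
yaw 0.18329949703891546 0.11197782765345013
cover corner [0.5105 0.0125 0.114 ]
cover corner [ 0.5511 -0.1993  0.114 ]
cover corner [0.6746 0.0472 0.114 ]
cover corner [ 0.7108 -0.1688  0.114 ]
lifter base [ 0.6082 -0.0255  0.13  ]
```

```bash
cat >> h.py <<'E'
def wray(c,xy):
    u=(xy[0]-c["cx"])/c["fx"]; v=(xy[1]-c["cy"])/c["fy"]
    r=np.hypot(u,v)+1e-12; k=np.sin(r)/r
    T=np.array(c["world_from_camera"]); d=T[:3,:3]@np.array([u*k,-v*k,-np.cos(r)])
    return T[:3,3],d
def wproj(c,p):
    T=np.array(c["world_from_camera"]); q=T[:3,:3].T@(np.array(p)-T[:3,3])
    h=np.hypot(q[0],q[1]);th=np.arctan2(h,-q[2])
    return [c["cx"]+c["fx"]*th*q[0]/h, c["cy"]-c["fy"]*th*q[1]/h]
E
python3 - <<'E'
from h import *
np.set_printoptions(precision=3,suppress=True)
for y in(np.pi/2+.18,-np.pi/2+.18):
    print(y,[inverse_kinematics(p,[np.pi,0,y]) for p in([.61,-.0265,.53],[.61,-.0265,.40],[.35,.19,.45],[.49,.213,.45])])
y=np.pi/2+.18
j=inverse_kinematics([.55,-.0265,.53],[np.pi,0,y])
if j is None or abs(j[5])>2.4: y=-np.pi/2+.18
move_ptp([.52,.04,.53],[np.pi,0,y])
c=read_camera("wrist");save(c,"w1.png");print(y,c["fx"],c["cx"],c["cy"]);print(np.array(c["world_from_camera"]))
for k in("lifter","lifter_eye","peg_mid","hook_stand","cover_bar"):print(k,[(np.round(f["xy"],1),round(f["p"],2)) for f in find_in(c,k)[:2]])
for p in([.612,-.0265,.25],[.442,.2055,.165],[.516,.219,.17],[.479,-.045,.105],[.499,-.155,.105]):print(p,wproj(c,p))
print(observe()["time"])
E
```

```text
1.7507963267948965 [array([-0.173,  0.137,  1.391,  0.   ,  1.615, -0.353]), array([-0.173,  0.19 ,  1.571,  0.   ,  1.381, -0.353]), array([ 0.299, -0.382,  2.008, -0.   ,  1.516,  0.119]), array([ 0.262, -0.025,  1.705, -0.   ,  1.461,  0.082])]
-1.3907963267948966 [None, None, None, None]
1.7507963267948965 297.3186396354542 255.8790260313345 192.02843049003562
[[ 0.984 -0.172 -0.042  0.509]
 [ 0.177  0.955  0.238  0.104]
 [-0.001 -0.241  0.97   0.51 ]
 [ 0.     0.     0.     1.   ]]
lifter []
lifter_eye [(array([295. , 209.2]), 0.71), (array([322.5, 228. ]), 0.55)]
peg_mid [(array([273.1,  47.2]), 0.89), (array([287.5, 214.9]), 0.69)]
hook_stand [(array([270.3,  46.4]), 0.65)]
cover_bar [(array([288.9, 214.1]), 0.57), (array([271.4,  49. ]), 0.26)]
[0.612, -0.0265, 0.25] [np.float64(333.6793588533778), np.float64(270.69164704819724)]
[0.442, 0.2055, 0.165] [np.float64(215.37635713375448), np.float64(27.4089418058758)]
[0.516, 0.219, 0.17] [np.float64(280.4314873755266), np.float64(25.372036542887912)]
[0.479, -0.045, 0.105] [np.float64(217.8388542817244), np.float64(219.31008266296223)]
[0.499, -0.155, 0.105] [np.float64(221.26474326301707), np.float64(285.30699338266817)]
4.1
```

View pics/w1.png

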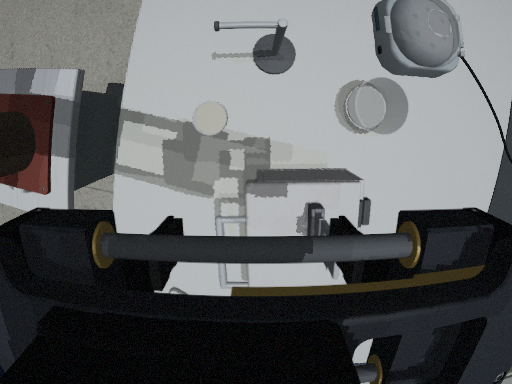

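The fisheye projection agrees with my estimates: bar left end seen at (220,217), peg tip at (216,26), post top at (282,23). The gripper hides the lifter, so I'll shift and look again.

```bash
python3 - <<'E'
from h import *
np.set_printoptions(precision=3,suppress=True)
y=np.pi/2+.18
for i,(p,pts,ks) in enumerate([([.60,-.17,.50],[[.612,-.0265,.25],[.612,-.0265,.189],[.612,-.0265,.116],[.479,-.045,.105]],("lifter","lifter_eye","cover_bar")),([.47,.09,.46],[[.442,.2055,.165],[.516,.219,.165]],("peg_mid","hook_stand"))]):
    move_ptp(p,[np.pi,0,y]); sleep(.3)
    c=read_camera("wrist");save(c,f"v{i}.png");np.save(f"v{i}.npy",c["world_from_camera"])
    for k in ks:print(k,[(np.round(f["xy"],1),round(f["p"],2)) for f in find_in(c,k)[:2]])
    for q in pts:print(q,np.round(wproj(c,q),1))
    u,v=np.round(wproj(c,np.mean(pts[:2],0))).astype(int); u0=max(u-60,0);v0=max(v-60,0);print("crop",u0,v0)
    im=cv2.imread(f"pics/v{i}.png")[v0:v0+120,u0:u0+120];cv2.imwrite(f"pics/vc{i}.png",cv2.resize(im,None,fx=5,fy=5,interpolation=cv2.INTER_CUBIC))
a,b=[cv2.imread(f"pics/vc{i}.png") for i in(0,1)]
cv2.imwrite("pics/vv.png",cv2.resize(np.hstack([a[:600,:400],b[:600,:]])if 0 else np.hstack([cv2.resize(a,(400,400)),cv2.resize(b,(400,400))]),(800,400)))
print(observe()["time"])
E
```

```text
lifter [(array([297.2,  42.9]), 0.79)]
lifter_eye [(array([297.4,  41. ]), 0.64)]
cover_bar [(array([268.8, 105.7]), 0.6)]
[0.612, -0.0265, 0.25] [303.7  31. ]
[0.612, -0.0265, 0.189] [294.   48.4]
[0.612, -0.0265, 0.116] [286.5  62. ]
[0.479, -0.045, 0.105] [179.8  61.6]
crop 238 0
peg_mid [(array([302. ,  74.9]), 0.78)]
hook_stand [(array([302.7,  77.6]), 0.66)]
[0.442, 0.2055, 0.165] [247.9  62.4]
[0.516, 0.219, 0.165] [328.8  64.7]
crop 229 3
7.0833
```

View pics/vv.png

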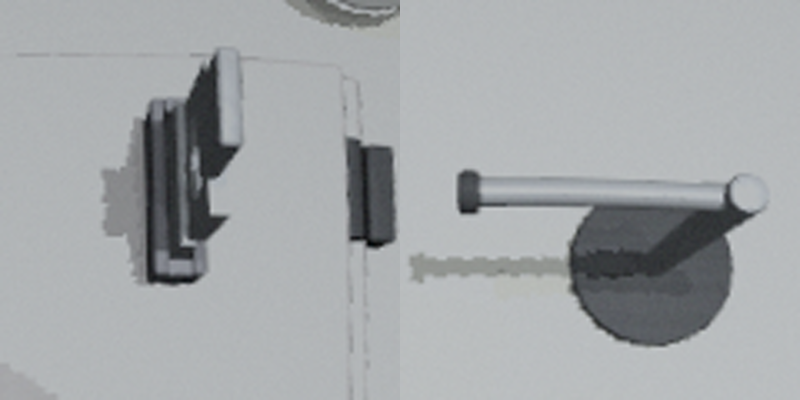

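The left half shows the lifter's top face centred at px (307.3,29.4). The right half shows the bead at (249.4,60.6) and the post top at (333.4,60.6).

```bash
cat > g.py <<'E'
from h import *
np.set_printoptions(precision=4,suppress=True)
E
python3 - <<'E'
from g import *
w=dict(read_camera("wrist"))
def on(f,xy,z):
    w["world_from_camera"]=np.load(f); o,d=wray(w,xy); return o+d*(z-o[2])/d[2]
L=on("v0.npy",(307.3,29.4),.25)
for a,b in[((220,50),(222,147)),((238,48),(241,143))]:
    p,q=[on("v0.npy",(238+u/3.3333,v/3.3333),.25) for u,v in(a,b)];d=p-q;print("lift dir",np.arctan2(-d[0],d[1]),np.linalg.norm(d))
B=on("v1.npy",(249.4,60.6),.165);P=on("v1.npy",(333.4,60.6),.175)
print(L,B,P,"peg yaw",np.arctan2(*(P-B)[1::-1]),np.linalg.norm((P-B)[:2]))
for z in(.40,.43,.5):print(inverse_kinematics([L[0],L[1],z],[np.pi,0,np.pi/2+.18]))
# bar grasp IK
yb=.183;bar=np.array([.489,-.1,.105]);xb=np.array([np.cos(yb),np.sin(yb),0]);hinge=bar+.205*xb
from scipy.spatial.transform import Rotation as R
for t0 in(.3,.5,.7):
  for sg in(1,-1):
    r=[]
    for a in(0,.3,.6,.93,1.0):
        t=t0+a; z=np.cos(t)*xb-np.sin(t)*np.array([0,0,1]); yv=sg*(np.sin(t)*xb+np.cos(t)*np.array([0,0,1])); M=np.c_[np.cross(yv,z),yv,z]
        b=hinge+.205*(-np.cos(a)*xb+np.sin(a)*np.array([0,0,1]))
        for back in ((.1,0) if a==0 else (0,)):
            j=inverse_kinematics(b-(.164+back)*z,R.from_matrix(M).as_euler("xyz")); r.append(None if j is None else np.round(j,2))
    print(t0,sg,r)
E
```

```text
lift dir 0.18144845591559636 0.025041009240760144
lift dir 0.18903575016463317 0.0246129728002217
[ 0.6146 -0.0245  0.25  ] [0.4431 0.2074 0.165 ] [0.5174 0.2215 0.175 ] peg yaw 0.1874302355921604 0.07569952338183021
[-0.1679  0.2002  1.559   0.      1.3825 -0.3479]
[-0.1679  0.1816  1.5239  0.      1.4361 -0.3479]
[-0.1679  0.1533  1.4267  0.      1.5616 -0.3479]
0.3 1 [None, None, array([-0.85, -0.42,  2.56,  1.23,  0.85, -1.84]), array([-0.61, -0.41,  2.29,  0.62,  0.86, -1.1 ]), array([-0.39, -0.15,  1.89,  0.2 ,  1.12, -0.63]), array([-0.35, -0.08,  1.8 ,  0.15,  1.19, -0.57])]
0.3 -1 [None, None, array([-0.85, -0.42,  2.56,  1.23,  0.85,  1.31]), array([-0.61, -0.41,  2.29,  0.62,  0.86,  2.04]), array([-0.39, -0.15,  1.89,  0.2 ,  1.12,  2.51]), array([-0.35, -0.08,  1.8 ,  0.15,  1.19,  2.57])]
0.5 1 [None, None, array([-0.73, -0.43,  2.45,  0.88,  0.8 , -1.44]), array([-0.51, -0.31,  2.14,  0.36,  0.96, -0.84]), array([-0.32, -0.02,  1.73,  0.07,  1.3 , -0.52]), array([-0.29,  0.06,  1.64,  0.03,  1.38, -0.48])]
0.5 -1 [None, None, array([-0.73, -0.43,  2.45,  0.88,  0.8 ,  1.7 ]), array([-0.51, -0.31,  2.14,  0.36,  0.96,  2.3 ]), array([-0.32, -0.02,  1.73,  0.07,  1.3 ,  2.62]), array([-0.29,  0.06,  1.64,  0.03,  1.38,  2.66])]
0.7 1 [None, array([-0.81, -0.27,  2.55,  1.23,  0.75, -1.91]), array([-0.61, -0.36,  2.32,  0.55,  0.83, -1.09]), array([-0.42, -0.18,  1.99,  0.17,  1.11, -0.66]), array([-0.27,  0.13,  1.58, -0.03,  1.49, -0.45]), array([-0.25,  0.21,  1.48, -0.05,  1.57, -0.43])]
0.7 -1 [None, array([-0.81, -0.27,  2.55,  1.23,  0.75,  1.23]), array([-0.61, -0.36,  2.32,  0.55,  0.83,  2.05]), array([-0.42, -0.18,  1.99,  0.17,  1.11,  2.48]), None, None]
```

```bash
python3 - <<'E'
from g import *
rpy=[np.pi,0,np.pi/2+.183]
x,y=.613,-.025
move_ptp([x,y,.49],rpy); line_to([x,y,.400],max_speed=.12)
o=observe();print("pre",o["force"],o["ee_pos"],o["time"])
clamp();o=observe();print("clamped",o["gripper_width"],o["grasp_force"],o["force"],o["ft_torque"])
line_to([x,y,.44],max_speed=.06);o=observe();print(o["gripper_width"],o["grasp_force"],o["force"])
line_to([x,y,.49],max_speed=.1)
c=np.cos(.187);s=np.sin(.187);m=np.array([.4752,.2127])
pre=m-.085*np.array([c,s])
line_to([*pre,.49],frame=[np.pi,0,np.pi/2+.187],max_speed=.2)
line_to([*pre,.376],max_speed=.12);sleep(.3)
o=observe();print(o["gripper_width"],o["force"],o["time"])
a=read_camera("side");b=read_camera("top")
for k in("lifter_eye","lifter"):
    fs=[find_in(q,k) for q in(a,b)];print(k,[[(np.round(g["xy"],1),round(g["p"],2)) for g in f[:2]] for f in fs])
    if all(fs):print(tri([ray(q,f[0]["xy"]) for q,f in zip((a,b),fs)]))
e=[*pre,.165];print("expected eye px",proj(a,e),proj(b,e),e)
A=cv2.resize(a["img"][110:210,190:290],(400,400),interpolation=cv2.INTER_CUBIC);B=cv2.resize(b["img"][170:270,140:240],(400,400),interpolation=cv2.INTER_CUBIC)
save(dict(img=np.hstack([A,B])),"ins.png")
E
```

```text
pre [-0.5503  0.4587  0.2945] [ 0.6132 -0.0249  0.4011] 8.8
clamped 0.005897757729659734 29.974373057484627 [ 0.6986  0.4683 -0.9602] [ 0.0969 -0.3006  0.0078]
0.005616762228136164 29.985590502619743 [-0.0535  0.5789 -1.1766]
0.00558805243546134 [ 0.5735 -0.0005 -0.9197] 14.6583
lifter_eye [[], []]
lifter [[(array([204.7, 165.7]), 0.51)], []]
expected eye px [np.float64(203.94655834263415), np.float64(156.37163491458668)] [np.float64(185.81334402438904), np.float64(249.08819512130842)] [np.float64(0.39168185668538974), np.float64(0.19689747686980905), 0.165]
```

View pics/ins.png

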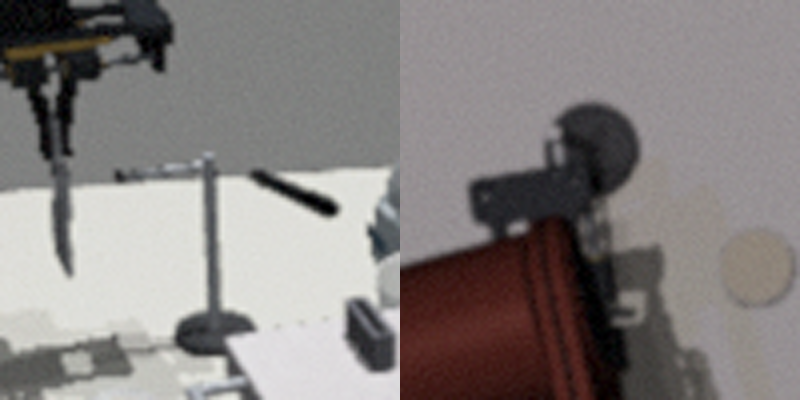

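The lifter is held upright, with its eye level with the bead (side px (219.5,154)). Next I'll insert it in steps and watch the force.

```bash
python3 - <<'E'
from g import *
c=np.cos(.187);s=np.sin(.187);m=np.array([.4752,.2127])
f0=np.array(observe()["force"])
for d in(-.06,-.045,-.03,-.015,-.004):
    p=m+d*np.array([c,s]);line_to([*p,.376],max_speed=.06)
    f=np.array(observe()["force"])-f0;print(d,f)
    if np.linalg.norm(f)>4: print("STOP");break
else:
    for z in(.372,.369,.366,.363):
        line_to([*p,z],max_speed=.03);f=np.array(observe()["force"])-f0;print(z,f)
        if f[2]>1.5:break
o=observe();print(o["time"],o["gripper_width"])
a=read_camera("side");save(dict(img=cv2.resize(a["img"][110:210,190:290],(600,600),interpolation=cv2.INTER_CUBIC)),"ins2.png")
E
```

```text
-0.06 [-0.1121  0.0005 -0.0174]
-0.045 [ 1.2726 -1.1018 -0.9331]
-0.03 [-0.4927 -0.3802 -0.3685]
-0.015 [-0.362  -1.3176 -0.3778]
-0.004 [-0.1698 -0.7073 -0.6723]
0.372 [-0.263  -0.7658 -0.4222]
0.369 [-0.1909 -0.3489 -0.5109]
0.366 [-0.5064 -1.0397 -0.4377]
0.363 [-5.1334 -1.8726 10.6457]
18.0917 0.005456115850728504
```

View pics/ins2.png

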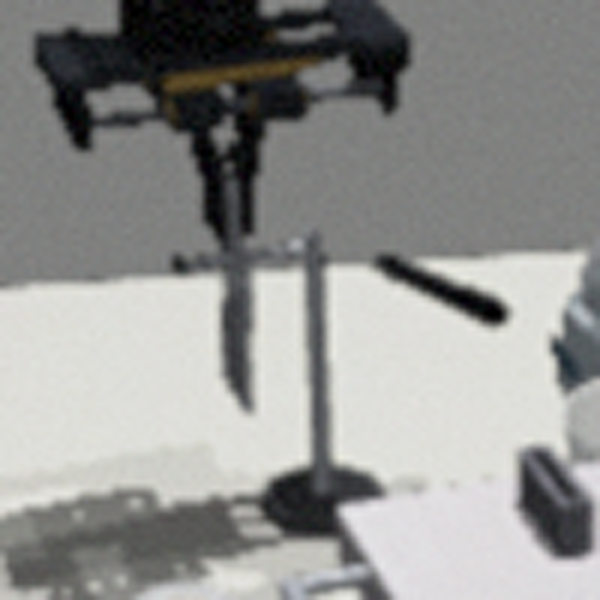

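The plate is on the peg: bead at crop (180,262), plate at (237,262), and contact felt near TCP z of 0.364. I'll ease up slightly, release and retreat.

```bash
python3 - <<'E'
from g import *
p=observe()["ee_pos"]
line_to([p[0],p[1],.3645],max_speed=.03);print(observe()["force"])
ungrasp();sleep(.3);print(observe()["force"],observe()["gripper_width"])
line_to([p[0],p[1],.47],max_speed=.08)
move_ptp([.40,.02,.47],[np.pi,0,np.pi/2+.183]);sleep(.4)
a=read_camera("side");b=read_camera("top")
fs=[find_in(q,"lifter_eye") for q in(a,b)]
print([[(np.round(g["xy"],1),round(g["p"],2)) for g in f[:2]] for f in fs])
pm=[.4752,.2127,.165]
print("peg_mid px",proj(a,pm),proj(b,pm),observe()["time"])
A=cv2.resize(a["img"][110:210,190:290],(400,400),interpolation=cv2.INTER_CUBIC);B=cv2.resize(b["img"][170:270,140:240],(400,400),interpolation=cv2.INTER_CUBIC)
save(dict(img=np.hstack([A,B])),"hung.png")
E
```

```text
[-0.9866  0.2957  4.3822]
[0.3853 0.3282 0.2557] 0.08703303526795213
[[(array([228.9, 158.3]), 0.73)], []]
peg_mid px [np.float64(229.26123766656767), np.float64(152.78000169250987)] [np.float64(180.82209387134543), np.float64(218.0801369440316)] 23.0417
```

View pics/hung.png

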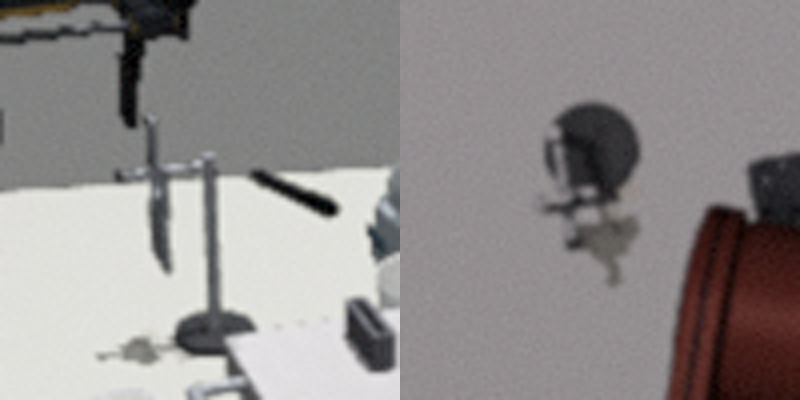

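The lifter hangs on the peg: side view shows the plate through the peg at crop (158,172), and find_in puts the eye 5.5 px below the axis, consistent with hanging. Next is planning the bar grasp.

```bash
cat >> g.py <<'E'
from scipy.spatial.transform import Rotation as R
yb=.183;bar=np.array([.490,-.1005,.105]);xb=np.array([np.cos(yb),np.sin(yb),0]);Z=np.array([0,0,1.]);hinge=bar+.205*xb
def pose(a,t0=.7,g=.170,off=0):
    t=t0+a; z=np.cos(t)*xb-np.sin(t)*Z; y=np.sin(t)*xb+np.cos(t)*Z
    b=hinge+.205*(-np.cos(a)*xb+np.sin(a)*Z)+off
    return b-g*z, R.from_matrix(np.c_[np.cross(y,z),y,z]).as_euler("xyz")
E
python3 - <<'E'
from g import *
for t0 in(.6,.65,.7,.8):
    print(t0)
    for n,o in(("up.12",.12*Z),("up.08",.08*Z),("up.08 fwd-.03",.08*Z-.03*xb),("0",0)):
        j=inverse_kinematics(*pose(0,t0,off=o));print("  ",n,j)
print([inverse_kinematics(*pose(a))for a in(.35,.7,1.0)])
print(observe()["joint_pos"])
E
```

```text
0.6
   up.12 [-0.8929 -0.6314  2.5416  1.0654  0.9793 -1.5972]
   up.08 [-0.8929 -0.5324  2.5718  1.1481  0.9213 -1.7393]
   up.08 fwd-.03 None
   0 None
0.65
   up.12 [-0.8604 -0.6258  2.512   0.9904  0.966  -1.519 ]
   up.08 [-0.8604 -0.5364  2.5455  1.0684  0.9025 -1.65  ]
   up.08 fwd-.03 None
   0 [-0.8604 -0.2761  2.5711  1.3042  0.7939 -2.0039]
0.7
   up.12 [-0.8273 -0.6152  2.4809  0.9152  0.9566 -1.4416]
   up.08 [-0.8273 -0.5341  2.5172  0.9877  0.8884 -1.5614]
   up.08 fwd-.03 [-0.9281 -0.6351  2.5711  0.9594  0.992  -1.5782]
   0 [-0.8273 -0.2954  2.5509  1.2135  0.7636 -1.8922]
0.8
   up.12 [-0.7607 -0.5817  2.4154  0.766   0.9506 -1.2902]
   up.08 [-0.7607 -0.5137  2.4557  0.8259  0.8747 -1.388 ]
   up.08 fwd-.03 [-0.8511 -0.6107  2.5099  0.8152  0.9661 -1.4214]
   0 [-0.7607 -0.3118  2.5024  1.0201  0.7236 -1.6647]
[array([-0.5777, -0.3522,  2.2699,  0.4595,  0.8843, -0.9941]), array([-0.3685, -0.0986,  1.8652,  0.0946,  1.2305, -0.5767]), array([-0.2457,  0.2075,  1.4667, -0.0536,  1.585 , -0.4263])]
[-0.1473 -0.3831  1.9722 -0.      1.5525 -0.3305]
```

```bash
python3 - <<'E'
from g import *
move_ptp(*pose(0,off=.12*Z)); f0=np.array(observe()["force"])
for h in(.08,.04,.02,.0):
    p,r=pose(0,off=h*Z);line_to(p,max_speed=.08);f=np.array(observe()["force"])-f0;print(h,f)
    if np.linalg.norm(f)>5:print("STOP");break
a=read_camera("side");save(dict(img=cv2.resize(a["img"][120:260,180:320],(600,600),interpolation=cv2.INTER_CUBIC)),"bar.png");print(observe()["time"],observe()["joint_pos"])
E
```

```text
0.08 [-0.0754 -1.3924  1.2463]
0.04 [ 0.6104 -1.4252  1.1175]
0.02 [ 0.0877 -1.2508  1.6936]
0.0 [-0.5972 -1.6283  1.3716]
26.225 [-0.8273 -0.2966  2.5502  1.2126  0.7641 -1.8906]
```

View pics/bar.png

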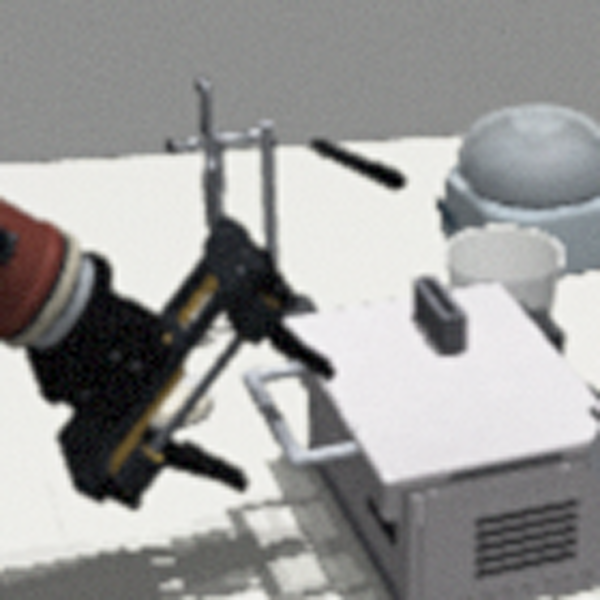

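The bar, at crop (250,375) to (300,460), lies between the open fingers and the upper finger clears the lip. Now I'll clamp and raise the cover along the arc.

```bash
python3 - <<'E'
from g import *
clamp();o=observe();print("clamp",o["gripper_width"],o["grasp_force"],o["force"],o["time"])
if not .010<o["gripper_width"]<.014: raise SystemExit("no bar")
for a in np.linspace(0,1.0,11)[1:]:
    p,r=pose(a);line_to(p,r,max_speed=.06)
    o=observe();print(round(a,2),o["gripper_width"],o["force"])
    if np.linalg.norm(o["force"])>40: raise SystemExit("force")
sleep(.4)
b=read_camera("side");save(dict(img=cv2.resize(b["img"][120:260,180:320],(600,600),interpolation=cv2.INTER_CUBIC)),"up.png");print(o["time"])
E
```

```text
clamp 0.011111497302195874 30.000013411045074 [4.9178 2.224  0.2053] 27.4333
0.1 0.010972320442324712 [ 9.9097  2.4247 -2.9626]
0.2 0.010869902877083924 [ 9.2893  1.3433 -3.2848]
0.3 0.010958745657215998 [ 8.9823  0.0982 -3.6059]
0.4 0.011149725524971307 [ 6.7429  1.2029 -4.4795]
0.5 0.01117591795884436 [ 5.9761  2.3079 -4.2092]
0.6 0.011124295489782166 [ 3.9619  3.5198 -4.4883]
0.7 0.010957160416061873 [ 1.5139  6.0048 -2.2339]
0.8 0.010966386635349337 [-0.3264  6.0212 -0.4874]
0.9 0.011072046678470318 [-0.6429  6.0063 -1.2353]
1.0 0.010852908866948825 [-1.7254  7.652   0.9691]
34.7667
```

View pics/up.png

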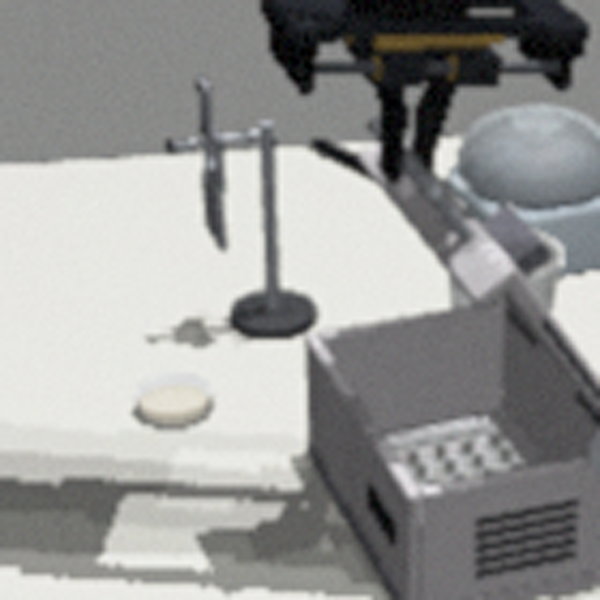

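The cover is held open at about 1.0 rad with the bar in the fingers, and the lifter still hangs. Next I'll ease it down to 0.73 rad.

```bash
python3 - <<'E'
from g import *
for a in(.93,.86,.79,.73):
    p,r=pose(a);line_to(p,r,max_speed=.04)
sleep(1.0);o=observe();print(o["gripper_width"],o["grasp_force"],o["force"],o["time"],np.array(o["ee_pos"])-p,np.abs(o["joint_vel"]).max())
b=read_camera("side");e=find_in(b,"lifter_eye");print(e[:1])
for a in(.63,.73,.83):
    for s in(1,-1):print(a,s,proj(b,hinge+.205*(-np.cos(a)*xb+np.sin(a)*Z)+s*.055*np.array([-xb[1],xb[0],0])))
save(dict(img=cv2.resize(b["img"][120:260,180:320],(600,600),interpolation=cv2.INTER_CUBIC)),"end.png")
E
```

```text
0.010933058508776704 30.02305179834366 [ 0.0095  5.0486 -3.0039] 39.1917 [ 0.      0.0004 -0.0002] 0.0025555920659165363
[{'xy': [229.8, 169.3], 'p': 0.53}]
0.63 1 [np.float64(249.69874527076436), np.float64(168.56391275329415)]
0.63 -1 [np.float64(261.5239810372302), np.float64(186.03003305088174)]
0.73 1 [np.float64(253.9759300725124), np.float64(162.77793752628878)]
0.73 -1 [np.float64(266.14675768896035), np.float64(179.88606774911872)]
0.83 1 [np.float64(258.80998824689493), np.float64(157.32641055539605)]
0.83 -1 [np.float64(271.35848966828314), np.float64(174.0845538967287)]
```

View pics/end.png

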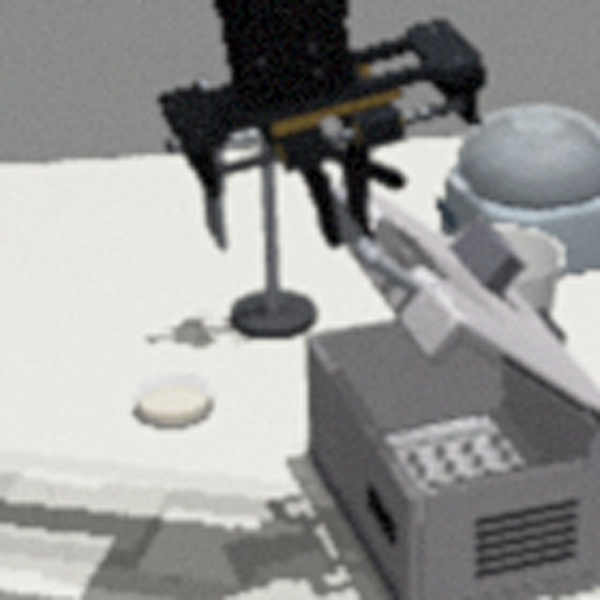

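The bar's right end shows at crop (372,250), against (369,257) predicted for 0.73 rad. The lifter still hangs behind the gripper, so I'm handing in.

```bash
python3 -c "
from station import *
print(sign_off())"
```

```text
the job is handed in; nothing more can be done
None
```

I handed the job in at about 39 s, before any verdict was shown: the lifter hangs by its eye on the peg, and the cover went up to about 1.0 rad and is now held by its bar at about 0.73 rad, roughly 8 degrees below balance.

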